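# Close up a row of breakers on the mounting rail

### The arm

A 6-joint arm with a two-finger parallel gripper is mounted at the origin on the work surface. World frame = base frame: x ahead of the robot, y to its left, z up, the work surface at z = 0. Lengths are in mm, angles in degrees, forces in N, time in s.
With the tool pointing down it reaches from about 325 to 775 mm from the base axis. Payload 5.5 kg.
Tool frame: the origin (TCP) lies at the very end of the fingers, on their centre line; the grasp point (between the pads) lies 19 mm behind it; z points along the fingers, y is the line along which they close (so a half turn about z gives the same grasp; the last joint's range is limited). The gripper opens to 85 mm and grips with 20 to 120 N. Pads are 22 mm wide; open, the fingers measure 114 mm over their backs; the gripper's body (76 mm by 85 mm) begins 54 mm behind the grasp point. The pads swing forward as they close: fully open they stand 13 mm farther back than shut.
Start: joints at [-71.832, 5.22, 70.514, -0, 104.267, -3.249], TCP at [219.094, -558.582, 231.275] pointing down, gripper open.
Joint ranges: [-164.24, 164.24], [-49.07, 125.15], [9.68, 141.18], [-86.29, 266.29], [3.28, 154.24], [-151.56, 151.56]. Speed limits (degrees/s): [147.25, 147.25, 172.46, 180, 180, 180].

### API

Orientations are given as a 3x3 rotation matrix whose columns are the frame's x, y, z axes.
In Python, from bench import * gives the robot as it stands.
- The arm moves only by the tool servo_tool, never from a script. Its argument "increments" is a list of rows, each a list of 2 entries, a list of its own where there are three numbers: the shift along the tool's x, y, z normalised to -1 to 1, where 1 is 0.3 m, then the turn, a rotation vector about the tool's x, y, z normalised to -1 to 1, where 1 is pi rad. A call has 1 to 8 rows; each row is the pose to reach, as a shift and turn from the pose commanded when the call began, along the tool's axes at that moment, turning the shorter way round; what a row does not reach only later rows make up. A row lasts 1/10 s, in which the tool goes at most 50 mm and 8.59 degrees, less where a joint would pass 70% of its speed; a pose out of reach is approached as far as the arm can. A call with a number of a shift or a turn outside -1 to 1 is refused whole. A call with a gripper value outside its range is refused whole. "jaw" is the opening, from 0 (shut) to 1 (fully open), set as the call begins (left out, the last holds). The fingers move at their own pace and stop on an object; "newtons" is the grip in N (left out, the last holds). Time passes only in rows, so rows that repeat a pose let the fingers close. It gives the time, the measured TCP pose, the force, the opening and the grip force at its end, in the units of the state.
- read_state(): the state, without advancing time (a new reading comes with each control period).
- capture(name): name is "side" or "top" or "wrist"; returns the picture (420x560x3 uint8, red, green, blue); there is no depth.
- get_calibration(name): a dict with "K" (3x3 intrinsics, pixels), "world_from_camera" (4x4, takes a point from camera to world coordinates). Camera axes: x right, y down, z forward; pixel columns grow to the right and rows downward; lengths in mm; the calibration is good to about 2 mm. The wrist camera is an equidistant fisheye: a pixel r from the principal point sees the ray r / f radians off the axis. A picture is of the moment at which its call begins: read the wrist's pose just before it. get_calibration takes no time and is no camera call; for the wrist camera it gives the pose at the moment of the call.
- finish_job(): hands the job in; it is judged then, once.
The state is a dict: "time": time; "joint_positions": joint angles; "qd": joint speeds; "tau": joint torques, N m; "tool_pos": TCP position; "eef_rot": TCP orientation; "wrist_force": force on the tool from outside, world axes, zero at the start; "moment": the same for the moment, N m; "grip_width": finger opening in mm; "grip_force": force on a finger pad.
Only numpy, scipy, OpenCV 4.12 (cv2) and the standard library are available. Lean on these libraries where they do the work, as an engineer would, in place of code of your own. Each camera call takes 0.05 s, during which the arm holds its last target. There are 200 camera calls.

### The job

Four circuit breakers stand side by side on the rail of the mounting plate: push the whole row along the rail until it sits tight against the end stop, with no gaps left between the breakers or at the stop. Only push them with the fingertips from the side, never pick up, lift or tip them; leave everything else on the bench where it is.

Things in the scene. Friction and masses are not known exactly. Their poses are not given: they have to be found in the camera images.
- panel: Fixed grey mounting plate, 270 x 400 x 4 mm. The metal rail runs straight over its middle along its y axis: 35 mm wide, 360 long, top 11.5 mm above the table. A slotted duct, 35 mm wide, its top 34 mm above the table, is parallel to the rail, 112 mm to its -x side. Origin: centre of the plate's underside, under the middle of the rail.
- rail_cap: Fixed low grey cap on the rail end opposite the end stop, 40 mm across the rail, 12 mm along it, top 14 mm above the table: it stops nothing, it is not the end stop. Origin: centre of its underside.
- end_stop: Fixed end stop: grey bracket across one end of the rail (the panel's +y or -y end, changing from start to start), 165 mm from the panel's origin; 54 mm across the rail, 12 mm thick along it, 46 mm high. Origin: centre of its underside, 4 mm above the table; its y axis lies along the rail. The row starts 60 to 150 mm away from it.
- breaker1: White circuit breaker, 27 mm along the rail (its y), 80 across, 58 tall plus a 10 mm toggle; 0.12 kg +-30 %. Loose: its feet straddle the rail (1 mm play), it slides with dry friction. Side faces flat, 80 mm wide to 44 mm above its origin, the middle 46 mm wide above. Origin: centre of its underside, 5 mm above the table. First of the row, at the panel's +y end.
- breaker2: White circuit breaker, 27 mm along the rail (its y), 80 across, 58 tall plus a 10 mm toggle; 0.12 kg +-30 %. Loose: its feet straddle the rail (1 mm play), it slides with dry friction. Side faces flat, 80 mm wide to 44 mm above its origin, the middle 46 mm wide above. Origin: centre of its underside, 5 mm above the table. Second, touching breaker1.
- breaker3: White circuit breaker, 27 mm along the rail (its y), 80 across, 58 tall plus a 10 mm toggle; 0.12 kg +-30 %. Loose: its feet straddle the rail (1 mm play), it slides with dry friction. Side faces flat, 80 mm wide to 44 mm above its origin, the middle 46 mm wide above. Origin: centre of its underside, 5 mm above the table. Third, touching breaker2.
- breaker4: White circuit breaker, 27 mm along the rail (its y), 80 across, 58 tall plus a 10 mm toggle; 0.12 kg +-30 %. Loose: its feet straddle the rail (1 mm play), it slides with dry friction. Side faces flat, 80 mm wide to 44 mm above its origin, the middle 46 mm wide above. Origin: centre of its underside, 5 mm above the table. Fourth, at the panel's -y end.
- screwdriver: Bystander, to be left alone. Screwdriver, 150 mm long, lying on the plate on the +x side of the rail, parallel to it. Origin: its underside.
- selector: Bystander, to be left alone. Rotary selector switch, about 36 mm across and 40 mm high, standing on the plate on the +x side of the rail. Origin: its underside.
- spare_breaker: Bystander, to be left alone. Spare breaker of the same make, standing on the table to the left of the plate, not part of the row. Origin: its underside.
- tray: Bystander, to be left alone. Red open sorting tray, 160 x 220 x 45 mm, on the table to the right. Origin: its underside.
- reel: Bystander, to be left alone. Metal-flanged reel, 150 mm across, 60 mm high, on the table to the left. Origin: its underside.
- jar: Bystander, to be left alone. Small amber jar, 40 mm across, 55 mm high, standing on the plate on the +x side of the rail. Origin: its underside.
Things that resemble listed ones, but are neither listed nor needed, are in the scene too. What is shaped like the breaker1 but green or yellow is not meant. What is shaped like the breaker2 but blue is not meant.

How it is judged:
By the outcome, as a careful person would: the job done as asked, in the order asked, and still so for the second after the job is handed in, with the robot touching nothing.
It also fails if it takes over 35 s, if anything falls off the work surface, if the arm or the gripper's body presses on something with over 40 N, if the wrist force passes 120 N, or if a joint passes its speed limit or range.

## Working session

There is one attempt and no reset: what is moved stays moved. The work goes in short steps, Python scripts to look and compute and a tool call to move; the robot and the scene stay as the last step left them, time stands still between calls to the robot, and variables do not carry over. Pictures are saved under pics/ and viewed, at most 10 in all, crops included, and the job is handed in when it is done.

Besides the shell and the picture viewer there is one more tool, called after "Call:" as name(argument=value, ...), one argument or row to a line, values as JSON. servo_tool: Moves the arm, as the interface text tells. Scaled input: -1 to 1 covers 0.3 m each way for a shift and pi rad each way for a turn. Its arguments: {"type":"object","properties":{"increments":{"type":"array"},"jaw":{"type":"number"},"newtons":{"type":"number"}},"required":["increments"]}

```bash
mkdir -p pics; ls; python3 - <<'E'
from bench import *
import cv2,numpy as np
for n in("top","side"):
    cv2.imwrite(f"pics/{n}0.png",capture(n)[:,:,::-1])
    c=get_calibration(n);print(n,np.round(c["K"],1).tolist(),np.round(c["world_from_camera"],3).tolist())
s=read_state();print(s["time"],np.round(s["eef_rot"],3).tolist(),s["tool_pos"])
E
```

```text
pics
top [[414.3, 0.0, 278.7], [0.0, 414.3, 209.7], [0.0, 0.0, 1.0]] [[0.001, -0.988, 0.157, 315.41], [-1.0, -0.003, -0.017, -2.694], [0.018, -0.157, -0.987, 1235.68], [0.0, 0.0, 0.0, 1.0]]
side [[545.8, 0.0, 285.9], [0.0, 545.8, 211.9], [0.0, 0.0, 1.0]] [[-0.993, -0.082, 0.083, 409.703], [-0.114, 0.532, -0.839, 1156.799], [0.024, -0.843, -0.538, 798.325], [0.0, 0.0, 0.0, 1.0]]
0.1 [[0.931, 0.365, -0.001], [0.365, -0.931, 0.002], [0.0, -0.002, -1.0]] [ 219.01362252 -558.32541129  230.23518412]
```

View pics/top0.png

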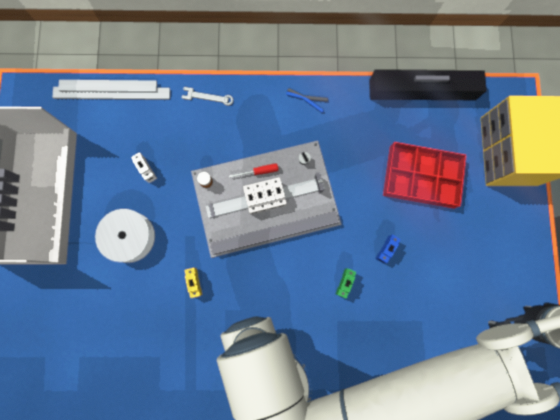

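View pics/side0.png

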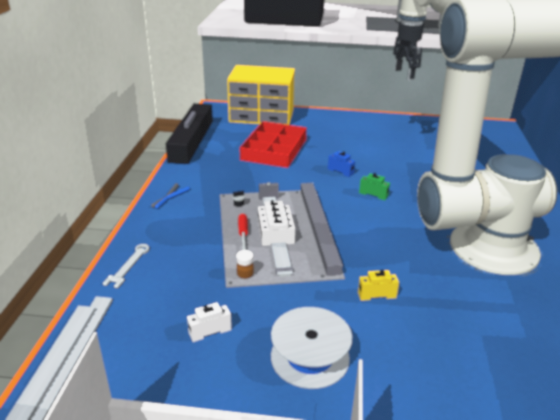

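The panel is at about (265,200) in the top view, with the white row on the rail at (265,194). The side view shows the tall end stop at (268,190), the far -y end, and the low cap at (283,268). Next I'll measure the pose from masks and zoom in.

```bash
cat > h.py <<'E'
import numpy as np,cv2
from bench import *
def ray(n,uv,z):
    c=get_calibration(n);T=np.array(c["world_from_camera"]);K=np.array(c["K"])
    d=T[:3,:3]@(np.linalg.inv(K)@[uv[0],uv[1],1]);o=T[:3,3]
    return o+d*(z-o[2])/d[2]
E
python3 - <<'E'
from h import *
im=cv2.imread("pics/top0.png")
hsv=cv2.cvtColor(im,cv2.COLOR_BGR2HSV)
roi=np.zeros(im.shape[:2],np.uint8);roi[130:262,180:350]=1
plate=((hsv[...,1]<90)*255).astype(np.uint8)*roi
plate=cv2.morphologyEx(plate,cv2.MORPH_OPEN,np.ones((5,5)))
c=max(cv2.findContours(plate,0,2)[0],key=cv2.contourArea)
r=cv2.minAreaRect(c);print("plate px",r)
b=cv2.boxPoints(r);P=np.array([ray("top",p,4) for p in b]);print(P.round(0).tolist(),P.mean(0).round(1),[np.linalg.norm(P[i]-P[i-1]).round(1) for i in range(4)])
e=[P[i]-P[i-1] for i in range(4)];l=max(e,key=np.linalg.norm);print("long dir deg",np.degrees(np.arctan2(l[1],l[0])))
w=((hsv[...,2]>215)&(hsv[...,1]<40)).astype(np.uint8)*roi*255
n,L,S,C=cv2.connectedComponentsWithStats(w)
for i in range(1,n):
    if S[i,4]>15: print(S[i],C[i].round(1),ray("top",C[i],50).round(0))
cv2.imwrite("pics/t0z.png",cv2.resize(im[130:262,180:350],None,fx=4.5,fy=4.5,interpolation=cv2.INTER_CUBIC))
E
```

```text
plate px ((264.85296630859375, 197.91177368164062), (89.01057434082031, 134.60726928710938), 75.96376037597656)
[[630.0, 250.0, 4.0], [736.0, -150.0, 4.0], [467.0, -211.0, 4.0], [369.0, 177.0, 4.0]] [550.3  16.3   4. ] [np.float64(271.2), np.float64(413.7), np.float64(276.3), np.float64(400.5)]
long dir deg -75.1422127843109
[197 172  13  12 128] [203.1 177.6] [599. 198.  50.]
[214 178  70  37 880] [251.  196.2] [544.  57.  50.]
[294 181  23  14 199] [305.1 187.9] [ 569. -101.   50.]
[249 200  37  12 108] [266.7 206. ] [515.  11.  50.]
[206 207   4  10  22] [207.9 211.5] [498. 181.  50.]
```

View pics/t0z.png

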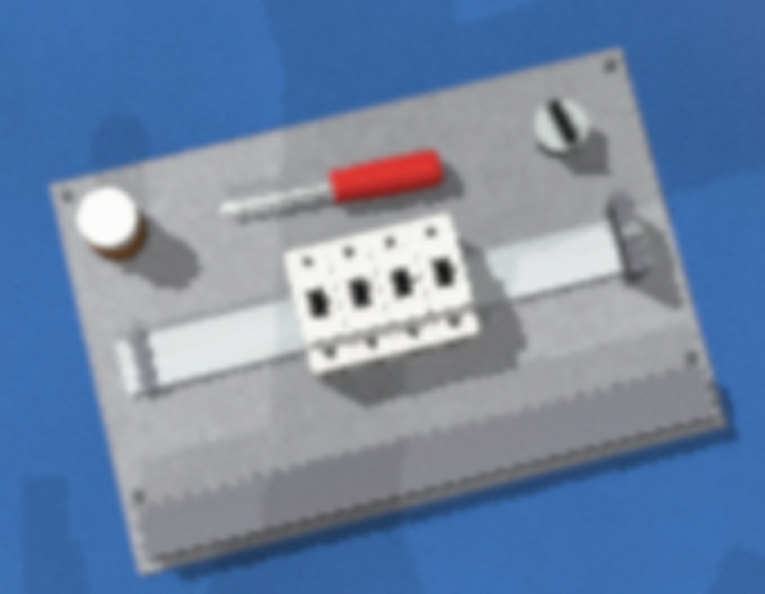

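```bash
python3 - <<'E'
from h import *
f=lambda u,v,z:ray("top",((u+.5)/4.5+180-.5,(v+.5)/4.5+130-.5),z)
a=f(155,358,11.5);b=f(614,246,11.5);d=(a-b)/np.linalg.norm(a-b)
print("rail",a,b,np.degrees(np.arctan2(d[1],d[0])))
cs=[f(u,v,49) for u,v in((285,250),(313,375),(447,212),(478,330))]
# plate corners
pc=np.array([f(u,v,4) for u,v in((52,185),(620,48),(724,425),(143,572))]);print(pc.round(0).tolist())
print("plate c",pc.mean(0), [np.linalg.norm(pc[i]-pc[i-1]).round(0) for i in range(4)])
for i,j in((0,1),(3,2)):
    e=pc[i]-pc[j];print(np.degrees(np.arctan2(e[1],e[0])))
print("row corners",np.round(cs,0).tolist())
c0=pc.mean(0)
for x in cs+[a,b]: 
    y=x-c0; print("along",(y@d).round(1),"across",(y[0]*d[1]-y[1]*d[0]).round(1))
for u,v in((630,200),(615,205),(650,270)): print("stop",((f(u,v,50)-c0)@d).round(1))
E
```

```text
rail [511.47738464 168.83077107  11.5       ] [ 588.80557145 -137.21055256   11.5       ] 104.18026137836874
[[631.0, 242.0, 4.0], [730.0, -144.0, 4.0], [469.0, -210.0, 4.0], [371.0, 174.0, 4.0]]
plate c [550.0609174   15.64251606   4.        ] [np.float64(269.0), np.float64(399.0), np.float64(269.0), np.float64(396.0)]
104.35998724161482
104.32164141810605
row corners [[577.0, 81.0, 49.0], [495.0, 62.0, 49.0], [603.0, -24.0, 49.0], [525.0, -44.0, 49.0]]
along 56.9 across 42.0
along 58.5 across -42.3
along -51.5 across 41.2
along -51.8 across -39.5
along 158.0 across 0.1
along -157.7 across 0.1
stop -169.6
stop -159.2
stop -170.1
```

```bash
cat >> h.py <<'E'
from scipy.spatial.transform import Rotation as R
C0=np.array([550.1,15.6]);YAW=104.3;D=np.array([np.cos(np.radians(YAW)),np.sin(np.radians(YAW))])
def rot(deg):  # tool down, tool x at deg
    c,s=np.cos(np.radians(deg)),np.sin(np.radians(deg));return np.array([[c,s,0],[s,-c,0],[0,0,-1.]])
def inc(p,deg,p0=None,R0=None):
    s=read_state();p0=s["tool_pos"] if p0 is None else p0;R0=np.array(s["eef_rot"]) if R0 is None else R0
    sh=R0.T@(np.array(p)-p0)/300;t=R.from_matrix(R0.T@rot(deg)).as_rotvec()/np.pi
    return sh.round(4).tolist(),t.round(4).tolist()
def rp(al,z,ac=0): return np.r_[C0+al*D+ac*np.array([D[1],-D[0]]),z]
E
python3 - <<'E'
from h import *
print(inc([385,-200,230],63))
print(inc(rp(100,150),YAW,np.array([385,-200,230]),rot(63)),rp(100,150))
E
```

```text
([0.9512, -0.9099, 0.0025], [-0.0005, -0.0002, -0.231])
([1.1406, -0.0559, 0.2667], [0.0, 0.0, -0.2294]) [525.40009873 112.50157314 150.        ]
```

Call:
servo_tool(
  increments=[
    [[0.95,-0.91,0],[0,0,-0.231]],
    [[0.95,-0.91,0],[0,0,-0.231]],
    [[0.95,-0.91,0],[0,0,-0.231]],
    [[0.95,-0.91,0],[0,0,-0.231]],
    [[0.95,-0.91,0],[0,0,-0.231]],
    [[0.95,-0.91,0],[0,0,-0.231]],
    [[0.95,-0.91,0],[0,0,-0.231]],
    [[0.95,-0.91,0],[0,0,-0.231]],
  ],
  jaw=0,
  newtons=20,
)

```text
time: 0.9
tool_pos: [385.1, -198.1, 231.0]
eef_rot: [[0.454, 0.891, 0.0], [0.891, -0.454, 0.0], [0.0, -0.0, -1.0]]
wrist_force: [0.9, -0.6, -0.6]
grip_width: -0.1
grip_force: 0.0
```

Call:
servo_tool(
  increments=[
    [[0.95,-0.05,0],[0,0,-0.23]],
    [[0.95,-0.05,0],[0,0,-0.23]],
    [[0.95,-0.05,0],[0,0,-0.23]],
    [[0.95,-0.05,0],[0,0,-0.23]],
    [[0.95,-0.05,0],[0,0,-0.23]],
    [[0.95,-0.05,0],[0,0,-0.23]],
    [[0.95,-0.05,0],[0,0,-0.23]],
    [[0.95,-0.05,0],[0,0,-0.23]],
  ],
)

```text
time: 1.7
tool_pos: [500.6, 61.0, 230.5]
eef_rot: [[-0.25, 0.968, -0.002], [0.968, 0.25, -0.001], [-0.0, -0.002, -1.0]]
wrist_force: [-0.1, 0.7, 0.2]
grip_width: -0.3
grip_force: 0.0
```

```bash
python3 - <<'E'
from h import *
print(inc(rp(100,150),YAW));print(read_state())
E
```

```text
([0.1456, 0.1236, 0.2682], [-0.0006, 0.0, 0.0011])
{'time': 1.7, 'joint_positions': array([ 3.09427287e+00, -9.45533663e+00,  8.49086299e+01, -2.46768992e-02,
        1.04643884e+02, -1.14111739e+01]), 'qd': array([-2.15642637, -1.23706129,  0.46110136, -0.30847653,  0.15283267,
       -0.31835286]), 'tau': array([  1.18035212, -33.94730687, -41.92549109,   0.15590407,
        -0.05996891,   0.06635108]), 'tool_pos': array([500.58529218,  60.96801087, 230.52262903]), 'eef_rot': array([[-2.50367027e-01,  9.68149554e-01, -1.67111527e-03],
       [ 9.68150994e-01,  2.50366523e-01, -5.07647664e-04],
       [-7.30875385e-05, -1.74499015e-03, -9.99998475e-01]]), 'wrist_force': array([-0.0643387 ,  0.6579972 ,  0.16257746]), 'moment': array([-0.02019518, -0.08281217,  0.03389885]), 'grip_force': 0.0, 'grip_width': -0.31062827435478146}
```

Call:
servo_tool(
  increments=[
    [[0.146,0.124,0.2],[0,0,0]],
    [[0.146,0.124,0.3],[0,0,0]],
    [[0.146,0.124,0.4],[0,0,0]],
    [[0.146,0.124,0.4],[0,0,0]],
  ],
)

```text
time: 2.1
tool_pos: [522.3, 110.7, 104.4]
eef_rot: [[-0.248, 0.969, -0.012], [0.969, 0.248, -0.002], [0.001, -0.012, -1.0]]
wrist_force: [-0.8, -0.4, -0.1]
grip_width: -0.2
grip_force: 0.0
```

```bash
python3 - <<'E'
from h import *
for n in("top","wrist"): cv2.imwrite(f"pics/{n}1.png",capture(n)[:,:,::-1])
im=cv2.imread("pics/top1.png")[130:262,180:350];a=cv2.resize(im,None,fx=2.5,fy=2.5,interpolation=cv2.INTER_CUBIC)
w=cv2.resize(cv2.imread("pics/wrist1.png"),(440,330))
o=np.zeros((330,870,3),np.uint8);o[:,:425]=a;o[:,430:]=w
cv2.imwrite("pics/c1.png",o[:,:800+70][:, :870] if 0 else cv2.resize(o,(800,303)))
print(inc(rp(100,24),YAW),read_state()["tool_pos"])
E
```

```text
([0.0058, 0.0011, 0.2927], [-0.0003, 0.0001, 0.0001]) [525.58301331 110.79121893 111.80008557]
```

View pics/c1.png

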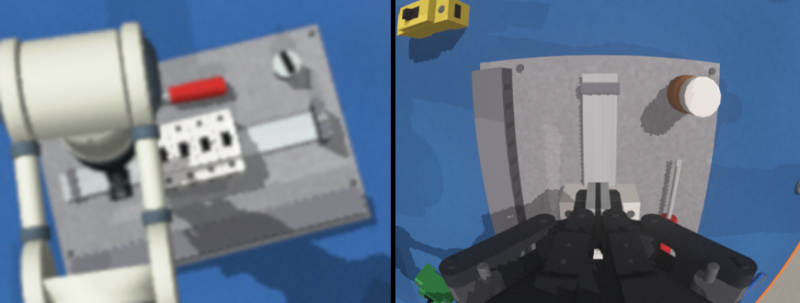

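The wrist view shows the shut fingers over the rail at (600,190), with the cap beyond at (600,85) and the row behind the fingers. The top view shows the fingers at (120,185), clear of the row's left face at (160,165). So I'll descend.

Call:
servo_tool(
  increments=[
    [[0,0,0.12],[0,0,0]],
    [[0,0,0.22],[0,0,0]],
    [[0,0,0.28],[0,0,0]],
    [[0,0,0.29],[0,0,0]],
    [[0,0,0.29],[0,0,0]],
  ],
)

```text
time: 2.7
tool_pos: [527.3, 111.5, 27.0]
eef_rot: [[-0.248, 0.969, 0.003], [0.969, 0.248, 0.0], [-0.001, 0.003, -1.0]]
wrist_force: [0.1, -0.0, 0.2]
grip_width: 0.2
grip_force: 0.0
```

```bash
python3 - <<'E'
from h import *
print(inc(rp(75,24),YAW),inc(rp(-40,24),YAW),read_state()["tool_pos"],read_state()["wrist_force"])
E
```

```text
([-0.0785, -0.0054, 0.01], [0.0011, 0.0002, 0.0002]) ([-0.4619, -0.0056, 0.0102], [0.0011, 0.0002, 0.0002]) [527.30302434 111.50041925  26.99641989] [ 0.14139291 -0.00101891  0.24301863]
```

Call:
servo_tool(
  increments=[
    [[-0.04,-0.005,0.01],[0,0,0]],
    [[-0.07,-0.005,0.01],[0,0,0]],
    [[-0.085,-0.005,0.01],[0,0,0]],
    [[-0.1,-0.005,0.01],[0,0,0]],
    [[-0.115,-0.005,0.01],[0,0,0]],
    [[-0.13,-0.005,0.01],[0,0,0]],
    [[-0.145,-0.005,0.01],[0,0,0]],
    [[-0.16,-0.005,0.01],[0,0,0]],
  ],
)

```text
time: 3.5
tool_pos: [536.9, 66.1, 22.4]
eef_rot: [[-0.249, 0.968, 0.001], [0.968, 0.249, 0.002], [0.002, 0.002, -1.0]]
wrist_force: [-1.6, 5.9, 5.6]
grip_width: -0.3
grip_force: 0.6
```

```bash
python3 - <<'E'
from h import *
s=read_state();print(((s["tool_pos"][:2]-C0)@D),s["tool_pos"],s["wrist_force"][:2]@D,s["wrist_force"])
E
```

```text
52.23215107355587 [536.93475083  66.14649366  22.38477229] 6.089600605034829 [-1.55231283  5.88863595  5.58637959]
```

Call:
servo_tool(
  increments=[
    [[-0.015,0,0],[0,0,0]],
    [[-0.03,0,0],[0,0,0]],
  ],
)

```text
time: 3.7
tool_pos: [539.2, 57.5, 22.4]
eef_rot: [[-0.25, 0.968, 0.001], [0.968, 0.25, 0.002], [0.002, 0.002, -1.0]]
wrist_force: [-2.0, 5.3, 5.7]
grip_width: -0.0
grip_force: 0.6
```

```bash
python3 - <<'E'
from h import *
cv2.imwrite("pics/s2.png",cv2.resize(capture("side")[170:300,200:370,::-1],None,fx=4,fy=4,interpolation=cv2.INTER_CUBIC))
s=read_state();print(((s["tool_pos"][:2]-C0)@D),s["tool_pos"],s["wrist_force"][:2]@D,s["wrist_force"])
E
```

```text
42.5574411180941 [539.34662307  56.77721347  22.36732291] 5.343837673768767 [-1.31764115  5.17884431  4.84750676]
```

View pics/s2.png

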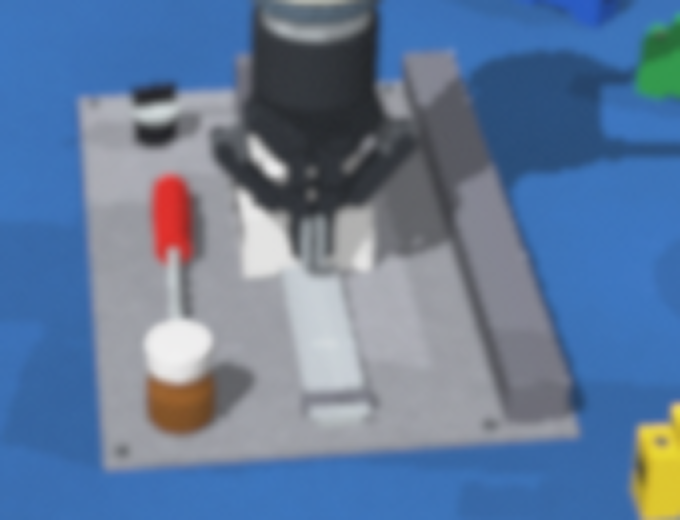

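The side view shows the fingers centred on the rear face at (315,240). The breaker stands upright with its feet on the rail, so I'll keep pushing.

Call:
servo_tool(
  increments=[
    [[-0.015,0,0],[0,0,0]],
    [[-0.03,0,0],[0,0,0]],
    [[-0.045,0,0],[0,0,0]],
    [[-0.06,0,0],[0,0,0]],
    [[-0.075,0,0],[0,0,0]],
    [[-0.09,0,0],[0,0,0]],
    [[-0.105,0,0],[0,0,0]],
    [[-0.12,0,0],[0,0,0]],
  ],
)

```text
time: 4.55
tool_pos: [548.1, 22.6, 22.4]
eef_rot: [[-0.25, 0.968, 0.001], [0.968, 0.25, 0.002], [0.002, 0.002, -1.0]]
wrist_force: [-2.1, 6.5, 6.1]
grip_width: 0.0
grip_force: 0.7
```

Call:
servo_tool(
  increments=[
    [[-0.015,0,0],[0,0,0]],
    [[-0.03,0,0],[0,0,0]],
    [[-0.045,0,0],[0,0,0]],
    [[-0.06,0,0],[0,0,0]],
    [[-0.075,0,0],[0,0,0]],
    [[-0.09,0,0],[0,0,0]],
    [[-0.1,0,0],[0,0,0]],
  ],
)

```text
time: 5.25
tool_pos: [555.6, -6.6, 22.3]
eef_rot: [[-0.249, 0.968, 0.001], [0.968, 0.249, 0.002], [0.001, 0.002, -1.0]]
wrist_force: [-2.3, 5.9, 6.0]
grip_width: -0.1
grip_force: 0.7
```

```bash
python3 - <<'E'
from h import *
s=read_state();print(((s["tool_pos"][:2]-C0)@D),s["tool_pos"],s["wrist_force"][:2]@D,s["wrist_force"])
print(inc(rp(-40,22.4),YAW))
E
```

```text
-22.83811750640268 [555.57201715  -6.57356641  22.339696  ] 6.335330860019237 [-2.32683928  5.94479911  6.03538924]
([-0.0572, 0.0004, -0.0003], [0.0005, -0.0004, 0.0008])
```

Call:
servo_tool(
  increments=[
    [[-0.01,0,0],[0,0,0]],
    [[-0.02,0,0],[0,0,0]],
    [[-0.03,0,0],[0,0,0]],
    [[-0.037,0,0],[0,0,0]],
    [[-0.042,0,0],[0,0,0]],
  ],
)

```text
time: 5.75
tool_pos: [558.7, -18.6, 22.4]
eef_rot: [[-0.249, 0.968, 0.001], [0.968, 0.249, 0.002], [0.001, 0.002, -1.0]]
wrist_force: [-0.1, 5.6, 5.8]
grip_width: 0.2
grip_force: 0.7
```

Call:
servo_tool(
  increments=[
    [[-0.004,0,0],[0,0,0]],
    [[-0.008,0,0],[0,0,0]],
    [[-0.008,0,0],[0,0,0]],
  ],
)

```text
time: 6.05
tool_pos: [559.3, -21.0, 22.4]
eef_rot: [[-0.249, 0.968, 0.001], [0.968, 0.249, 0.002], [0.001, 0.002, -1.0]]
wrist_force: [-1.3, 5.6, 5.9]
grip_width: 0.0
grip_force: 0.7
```

Call:
servo_tool(
  increments=[
    [[-0.004,0,0],[0,0,0]],
    [[-0.007,0,0],[0,0,0]],
    [[-0.007,0,0],[0,0,0]],
  ],
)

```text
time: 6.35
tool_pos: [559.4, -21.2, 22.4]
eef_rot: [[-0.25, 0.968, 0.0], [0.968, 0.25, 0.005], [0.004, 0.001, -1.0]]
wrist_force: [-3.4, 11.6, 8.1]
grip_width: -0.1
grip_force: 0.2
```

Call:
servo_tool(
  increments=[
    [[-0.004,0,0],[0,0,0]],
    [[-0.007,0,0],[0,0,0]],
    [[-0.007,0,0],[0,0,0]],
  ],
)

```text
time: 6.65
tool_pos: [559.5, -21.2, 22.5]
eef_rot: [[-0.251, 0.968, -0.001], [0.968, 0.251, 0.008], [0.008, 0.001, -1.0]]
wrist_force: [-5.4, 18.5, 10.2]
grip_width: -0.1
grip_force: 0.0
```

The row has stalled against the stop: the force rose from 6 to 19 N with no movement. I'll back off along the rail, raise the tool and check.

Call:
servo_tool(
  increments=[
    [[0.01,0,0],[0,0,0]],
    [[0.03,0,0],[0,0,0]],
    [[0.1,0,0],[0,0,0]],
    [[0.15,0,0],[0,0,0]],
    [[0.15,0,-0.15],[0,0,0]],
    [[0.15,0,-0.3],[0,0,0]],
    [[0.15,0,-0.45],[0,0,0]],
    [[0.15,0,-0.6],[0,0,0]],
  ],
)

```text
time: 7.45
tool_pos: [548.1, 17.6, 202.6]
eef_rot: [[-0.249, 0.969, -0.001], [0.969, 0.249, -0.001], [-0.0, -0.001, -1.0]]
wrist_force: [0.4, -0.8, 0.2]
grip_width: 0.1
grip_force: 0.0
```

Call:
servo_tool(
  increments=[
    [[0.15,0.3,-0.1],[0,0,0]],
    [[0.3,0.4,-0.1],[0,0,0]],
    [[0.5,0.5,-0.1],[0,0,0]],
    [[0.6,0.5,-0.1],[0,0,0]],
    [[0.6,0.5,-0.1],[0,0,0]],
    [[0.6,0.5,-0.1],[0,0,0]],
  ],
)

```text
time: 8.05
tool_pos: [648.7, 235.1, 228.8]
eef_rot: [[-0.255, 0.967, -0.003], [0.967, 0.255, 0.001], [0.001, -0.002, -1.0]]
wrist_force: [-0.1, 0.2, -0.8]
grip_width: 0.1
grip_force: 0.0
```

```bash
python3 - <<'E'
from h import *
im=capture("top")[:,:,::-1];cv2.imwrite("pics/top3.png",im)
z=cv2.resize(im[130:262,180:350],None,fx=3.0,fy=3.0,interpolation=cv2.INTER_CUBIC)
s=cv2.resize(capture("side")[160:290,210:350,::-1],(280,260),interpolation=cv2.INTER_CUBIC)
o=np.zeros((396,800,3),np.uint8);o[:,:510]=z;o[:260,515:795]=s
cv2.imwrite("pics/c3.png",o);print(read_state()["wrist_force"])
E
```

```text
[-0.71990474 -0.55534205 -0.32394166]
```

View pics/c3.png

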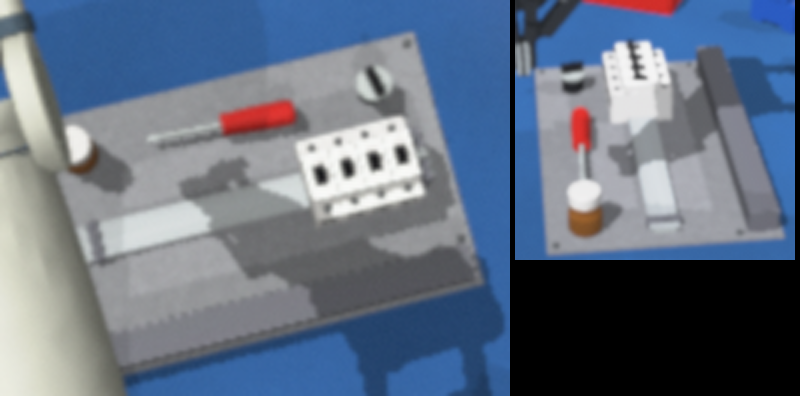

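In the top view the four breakers are flush and straight from (310,185) to (415,160), right against the stop at (425,160). In the side view they stand upright, and the bystanders haven't moved. I'll hand it in.

```bash
python3 -c "
from bench import *
print(finish_job())"
```

```text
the job is handed in; nothing more can be done
None
```

I pushed the four breakers along the rail until they stalled against the end stop, and the last pictures show no gaps and the other things still in place; I handed the job in at about 8 s, and no verdict came back.

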